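Close a tray of capsules in the bench press

ROBOT

A 6-joint arm with a two-finger parallel gripper is mounted at the origin on the work surface. World frame = base frame: x ahead of the robot, y to its left, z up, the work surface at z = 0. Lengths are in mm, angles in rad, forces in N, time in s.
With the tool pointing down it reaches from about 275 to 1000 mm from the base axis. Payload 8.4 kg.
Tool frame: the origin (TCP) lies between the finger pads; the fingertips stand r.tips_ahead ahead of it and the grasp point (between the pads) lies 6 mm ahead of it (r.tips_ahead is the distance from the TCP to the fingertips, in mm); z points along the fingers, y is the line along which they close (so a half turn about z gives the same grasp; the last joint's range is limited). The gripper opens to 85 mm and grips with 20 to 120 N. Pads are 22 mm wide; open, the fingers measure 114 mm over their backs; the gripper's body (76 mm by 85 mm) begins 54 mm behind the grasp point. The pads swing forward as they close: fully open they stand 13 mm farther back than shut.
Start: joints at [-1.242, 0.353, 1.633, -0, 1.155, -0.002], TCP at [202.998, -591.117, 256.281] pointing down, gripper open.
Joint ranges: [-2.63, 2.63], [-0.92, 2.1], [0.06, 2.66], [-1.3, 4.44], [0, 2.69], [-3.02, 3.02]. Speed limits (rad/s): [2.22, 2.22, 2.79, 3.14, 3.14, 3.14].

INTERFACE

Orientations are given as [roll, pitch, yaw] about the fixed x, y, z axes, in that order (R = Rz(yaw) Ry(pitch) Rx(roll)).
In Python, from rig import r gives the robot as it stands.
- The arm moves only by the tool carry_out, never from a script. Its arguments are lists of equal length, an entry for each row: "delta_pos": the shift along the tool's x, y, z in m, a list of three; "rot": the turn, a rotation vector about the tool's x, y, z in degrees, a list of three. A call has 1 to 8 rows; each row is the pose to reach, as a shift and turn from the pose commanded when the call began, along the tool's axes at that moment; what a row does not reach only later rows make up. A row lasts 1/8 s, in which the tool goes at most 62.5 mm and 10.7 degrees, less where a joint would pass 70% of its speed; a pose out of reach is approached as far as the arm can. A call with a gripper value outside its range is refused whole. "claw" is the finger opening in m, from 0 to 0.0854, set as the call begins (left out, the last holds). The fingers move at their own pace and stop on an object; "grip_force" is the grip in N (left out, the last holds). Time passes only in rows, so rows that repeat a pose let the fingers close. It gives the time, the measured TCP pose, the force, the opening and the grip force at its end, in the units of the state.
- r.sense(): the state, without advancing time (a new reading comes with each control period).
- r.grab_frame(name): name is "side" or "top"; returns the picture (420x560x3 uint8, blue, green, red); there is no depth.
- r.camera_info(name): a dict with "fx", "fy", "cx", "cy" (pixels), "pose" (4x4, takes a point from camera to world coordinates). Camera axes: x right, y down, z forward; pixel columns grow to the right and rows downward; lengths in mm; the calibration is good to about 2 mm. A picture is of the moment at which its call begins. camera_info takes no time and is no camera call.
- r.sign_off(): hands the job in; it is judged then, once.
Trained networks look in the newest picture that a camera, given by its name, has taken for a name from the list of things; names that differ only in an ending like _2 or _b are one class to them, and where a whole thing is asked for, a point or a joint stands for the part that bears it (a point fixed in the world has none). Each returns a list of dicts, best first, with "p" (0 to 1); they miss things now and then, are a little off and sometimes report something else, mostly with a low value. They report only what shows in the picture. A call takes as long as a camera call. They do not tell look-alikes from the thing itself.
- r.recognise(thing, camera): "box" ([left, top, right, bottom] in pixels, round what is visible of it).
- r.cut_out(thing, camera): "mask" (420x560 bool, what is visible of it) and "box" ([left, top, right, bottom] in pixels, round what is visible of it).
The state is a dict: "clock": time; "qpos": joint angles; "qvel": joint speeds; "joint_efforts": joint torques, N m; "eef_pos": TCP position; "tcp_rot": TCP orientation; "contact_force": force on the tool from outside, world axes, zero at the start; "wrist_torque": the same for the moment, N m; "opening": opening from 0.0 (shut) to 1.0 (fully open); "grasp_force": force on a finger pad.
Only numpy, scipy, OpenCV 4.12 (cv2) and the standard library are available. Lean on these libraries where they do the work, as an engineer would, in place of code of your own. Each camera call takes 0.05 s, during which the arm holds its last target. There are 200 camera calls.

TASK

Close this batch of capsules: lift the tray whose red caps are standing proud, keep it level because the caps only rest on their bodies, set it down knob outwards on the open in-feed bed of the closing press and let go of it. Then push it in under the press until it is fully home and the red spring catch has clicked in behind it, and press the black plunger right down, through the light first stop to the firm second one, so that all caps are fully closed, and let it spring all the way back up. Leave the empty tray and the other things on the worktop alone.

Things in the scene. Friction and masses are not known exactly. Their poses are not given: they have to be found in the camera images.
- press: Capsule-closing press fixed to the worktop. Origin on the worktop straight below the plunger; z up; +x is the way the tray is pushed in, the open in-feed end is at -x. White base 150 mm wide, x from -190 to +70 mm, steel bed on it 25 mm above the worktop; white crosshead (50 mm in x, 150 in y, z 125 to 151 mm) on two columns at x = 0, y = +-55 mm. Back stop for the tray's block at x = +50 mm.
- infeed (a point): Point on the bed (25 mm above the worktop) over which the middle of the tray's block is set down: 130 mm in front of the plunger axis, midway between the in-feed rails. Axes as the press. The rails are 7 mm high and 62 mm apart, start 60 mm nearer the open end, end 18 mm past this point and taper to guides 12 mm high and 53 mm apart, which begin 45 mm past it.
- home (a point): Point on the bed surface straight below the plunger, where the middle of the tray's block comes when the tray is fully home against the back stop. Axes as the press.
- tray_centre (a point): Centre of the filled tray's block, 100 x 50 x 30 mm, white topped, 15 mm above its underside; 18 red-capped capsules stand 14 mm above the block. x to its front end, away from the knob; y across the 50 mm; z up. A steel tongue 30 mm wide, 8 mm thick runs back to x = -110 mm. 0.5 to 0.75 kg, centre of mass some 10 mm behind this point. It starts on the worktop beside an empty tray.
- tray_knob (a point): Centre of the filled tray's black ball knob (18 mm diameter, on an 8 mm stem) near the end of its tongue: 103 mm behind the block's centre, 33 mm above the tray's underside. The ball is for pushing and drawing the tray on the bed; carried by it the tray droops. Axes as the tray.
- caps (a joint): How far the red caps of the filled tray have been pushed down on their bodies, m: 0 resting loosely, 0.006 fully closed. They move stiffly (about 10 N) and stay where they are.
- plunger (a joint): Plunger travel downwards, m: 0 fully up (a spring returns it), 0.0165 its own end. With the tray home the first 9 mm are light (2.5 to 5 N) until its pad meets the caps, the first stop; then about 12 N carries the caps down 6 mm more to a dead second stop at about 0.015.
- plunger_top (a point): Middle of the top of the plunger's black mushroom knob (52 mm diameter, slightly domed), 195 mm above the worktop when up; it moves with the plunger. z up.
- pawl (a joint): Travel of the red spring catch outwards, m: 0 sprung in, 0.009 fully aside. It is on the press's -y side, 53 to 83 mm in front of the plunger axis, its nose ramped towards the in-feed. The block's front corner pushes it about 5 mm aside (some 5 to 10 N of push); it snaps in behind the block, beside the tongue, when the block is within 3 mm of home, and stops it coming back.
- empty_centre (a point): Centre of the block of the empty tray, same make and size as the filled one but with 18 dark holes and no capsules. Bystander. Axes as the tray.
- amber_a_c (a point): Small amber glass bottle with white cap, 44 mm diameter, 86 mm tall; centre. Bystander.
- amber_b_c (a point): A second amber bottle of the same kind; centre. Bystander.
- pot_c (a point): Clear plastic pot of capsules, 84 mm diameter, 60 mm tall; centre. Bystander.
- lid_disc_c (a point): White plastic lid lying flat, 94 mm diameter, 9 mm thick; centre. Bystander.
- spatula_c (a point): Small steel weighing spatula with white handle, 170 mm long, lying flat; near its middle. Bystander.
- tamper_c (a point): Hand tamper: white plate 80 x 46 x 12 mm with an upright black knob, 61 mm tall; centre. Bystander.
Not all that is in view belongs to the job. What is shaped like the part that bears tray_centre but yellow is not meant.

How it is judged (in metres and radians):
On the way, in this order (a step that is already met when the one before it is completed fails the run):
1. the filled tray lies flat on the in-feed bed, knob outwards, and has been let go of (z of tray_centre in the frame of infeed between 0.012 and 0.018 m and x of tray_centre in the frame of infeed between -0.055 and 0.05 m and y of tray_centre in the frame of infeed between -0.015 and 0.015 m and x of tray_knob in the frame of infeed below 0 m and contact force between the fingers and tray below 0.05 N), for 0.2 s.
2. the tray is fully home and the spring catch has sprung in behind it, the caps not yet pressed down (x of tray_centre in the frame of home above -0.005 m and value of joint pawl below 0.002 m and value of joint caps below 0.003 m), for 0.1 s.
3. the plunger is pressed to its second stop and the caps are down (value of joint plunger above 0.0135 m and value of joint caps above 0.005 m and x of tray_centre in the frame of home above -0.005 m), for 0.05 s.
At the end, for the whole second after the job is handed in: The caps are closed (at least 5 of 6 mm down), the tray lies flat and fully home (within 5 mm along the press, 7 mm in all) with the catch sprung in behind it (under 2 mm out), the plunger is back up (within 1.5 mm), and the other things are where they were (within 20 mm) (value of joint caps above 0.005 m and value of joint plunger below 0.0015 m and value of joint pawl below 0.002 m and x of tray_centre in the frame of home above -0.005 m and z of tray_centre in the frame of home below 0.018 m and horizontal distance between tray_centre and home below 0.007 m and velocity of joint plunger below 0.01 m/s); the robot touches nothing.
It fails at once if the filled tray is tipped by more than 20 degrees (the loose caps would fall off) (angle between tray_centre's own z axis and vertical above 0.35 rad).
It fails at once if the empty tray is moved by more than 20 mm (distance of empty_centre from where it was at the start of the episode above 0.02 m).
It fails at once if another thing on the worktop is moved by more than 20 mm (distance of any of amber_a_c, amber_b_c, pot_c, lid_disc_c, spatula_c, tamper_c from where it was at the start of the episode above 0.02 m).
It also fails if it takes over 69 s, if anything falls off the work surface, if the arm or the gripper's body presses on something with over 40 N, if the wrist force passes 120 N, or if a joint passes its speed limit or range.

## Working session

There is one attempt and no reset: what is moved stays moved. The work goes in short steps, Python scripts to look and compute and a tool call to move; the robot and the scene stay as the last step left them, time stands still between calls to the robot, and variables do not carry over. Pictures are saved under pics/ and viewed, at most 13 in all, crops included, and the job is handed in when it is done.

Besides the shell and the picture viewer there is one more tool, called after ">>>" as a command line: name --argument value ..., lists and objects as JSON in quotes. carry_out: Moves the arm, as the interface text tells. Its arguments: {"type":"object","properties":{"delta_pos":{"type":"array","items":{"type":"array","items":{"type":"number"}}},"rot":{"type":"array","items":{"type":"array","items":{"type":"number"}}},"claw":{"type":"number"},"grip_force":{"type":"number"}},"required":["delta_pos","rot"]}

```bash
mkdir -p pics; cat > h.py <<'E'
import numpy as np,cv2
from rig import r
def ray(cam,u,v):
    c=r.camera_info(cam);T=np.array(c['pose']);d=T[:3,:3]@np.array([(u-c['cx'])/c['fx'],(v-c['cy'])/c['fy'],1]);return T[:3,3],d
def at(cam,u,v,z):
    o,d=ray(cam,u,v);return o+d*(z-o[2])/d[2]
def px(cam,P):
    c=r.camera_info(cam);T=np.array(c['pose']);q=T[:3,:3].T@(np.array(P,float)-T[:3,3]);return np.array([c['fx']*q[0]/q[2]+c['cx'],c['fy']*q[1]/q[2]+c['cy']])
E
python3 - <<'E'
from h import *
np.set_printoptions(precision=1,suppress=True)
a=r.grab_frame('top');b=r.grab_frame('side')
cv2.imwrite('pics/t.png',cv2.resize(a,(800,600),interpolation=cv2.INTER_CUBIC));cv2.imwrite('pics/s.png',cv2.resize(b,(800,600),interpolation=cv2.INTER_CUBIC))
for c in('top','side'):
    print(c,np.array(r.camera_info(c)['pose']),r.camera_info(c)['fx'])
for n in('press','tray_centre','tray_knob','plunger_top','pawl','empty_centre'):
    for c in('top','side'):
        print(n,c,[(np.round(d['box']),round(d['p'],2)) for d in r.recognise(n,c)[:3]])
print(r.sense(),r.tips_ahead)
E
```

```text
top [[  -0.    -1.     0.1  399.9]
 [  -1.     0.     0.    -4.5]
 [  -0.    -0.1   -1.  1322.9]
 [   0.     0.     0.     1. ]] 491.70811562360666
side [[ -0.8  -0.5   0.4  33.8]
 [ -0.7   0.5  -0.5 617.6]
 [  0.   -0.7  -0.7 946.3]
 [  0.    0.    0.    1. ]] 475.66441263432887
press top [(array([186., 177., 288., 249.]), 0.72)]
press side [(array([192., 212., 305., 312.]), 0.9), (array([167., 351., 214., 395.]), 0.69), (array([208., 217., 263., 273.]), 0.51)]
tray_centre top [(array([337., 166., 400., 199.]), 0.81), (array([300., 254., 336., 314.]), 0.73), (array([398., 272., 426., 336.]), 0.59)]
tray_centre side [(array([405., 188., 434., 216.]), 0.85), (array([288., 160., 338., 190.]), 0.81), (array([348., 217., 391., 274.]), 0.71)]
tray_knob top [(array([301., 253., 339., 315.]), 0.94), (array([336., 166., 397., 194.]), 0.72), (array([400., 270., 426., 335.]), 0.56)]
tray_knob side [(array([400., 190., 432., 211.]), 0.91), (array([344., 216., 389., 275.]), 0.81), (array([292., 155., 337., 191.]), 0.75)]
plunger_top top [(array([194., 199., 228., 221.]), 0.87)]
plunger_top side [(array([211., 218., 261., 276.]), 0.96), (array([192., 214., 304., 313.]), 0.48), (array([262., 128., 286., 155.]), 0.48)]
pawl top [(array([336., 169., 400., 198.]), 0.71), (array([229., 186., 243., 208.]), 0.44)]
pawl side [(array([208., 219., 263., 275.]), 0.65), (array([192., 211., 308., 313.]), 0.25)]
empty_centre top [(array([362., 227., 422., 256.]), 0.76)]
empty_centre side [(array([352., 164., 380., 211.]), 0.8)]
{'clock': 0.7, 'qpos': array([-1.2,  0.4,  1.6,  0. ,  1.2, -0. ]), 'qvel': array([ 0.,  0., -0.,  0., -0., -0.]), 'joint_efforts': array([ -0. , -60.5, -34.2,  -0. ,   0. ,   0. ]), 'eef_pos': array([ 203. , -591.1,  256.3]), 'tcp_rot': array([ 3.1, -0. ,  0.3]), 'contact_force': array([1.2, 0. , 0.5]), 'wrist_torque': array([ 0.,  0., -0.]), 'grasp_force': 0.0, 'opening': 0.9969993842593758} 25.0
```

View pics/t.png

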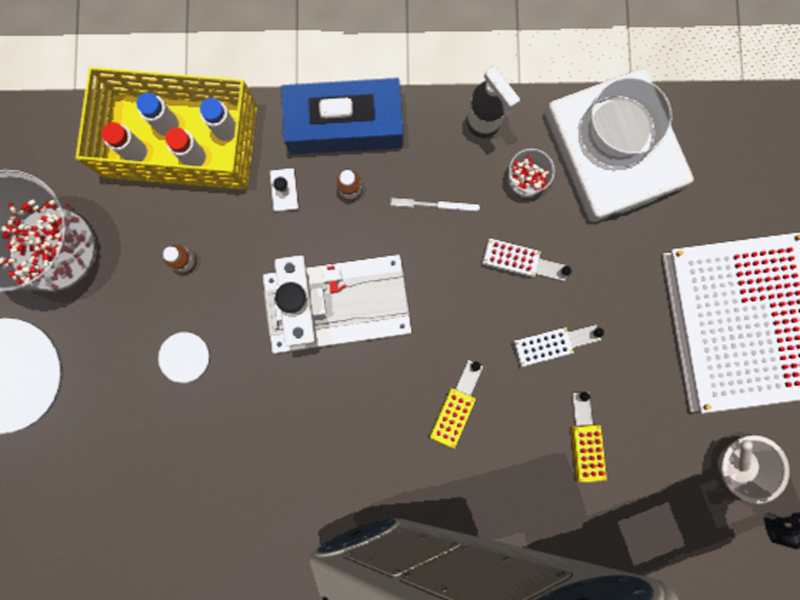

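View pics/s.png

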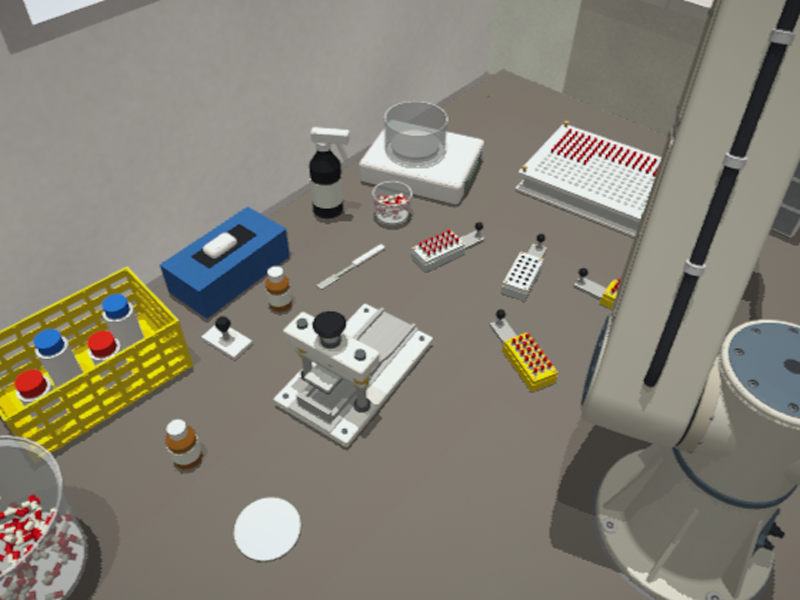

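The top view (800-px scale) shows the filled white tray at about (511,257) with its knob at (565,271), and the empty tray at (557,346). The press plunger is at (290,297) with the in-feed opening to the right, so press +x is roughly world +y. The two yellow trays are decoys. The side view agrees: tray at (440,248), plunger at (330,325).

```bash
python3 - <<'E'
from h import *
np.set_printoptions(precision=1,suppress=True)
a=r.grab_frame('top');b=r.grab_frame('side')
cv2.imwrite('pics/a.png',a);cv2.imwrite('pics/b.png',b)
S=0.7
c=[cv2.resize(a[160:260,180:300],None,fx=4,fy=4,interpolation=cv2.INTER_CUBIC),cv2.resize(a[155:255,320:400],None,fx=4,fy=4,interpolation=cv2.INTER_CUBIC)]
cv2.imwrite('pics/crop.png',np.hstack(c))
c=[cv2.resize(b[205:315,185:310],None,fx=4,fy=4,interpolation=cv2.INTER_CUBIC),cv2.resize(b[145:255,280:345],None,fx=4,fy=4,interpolation=cv2.INTER_CUBIC)]
cv2.imwrite('pics/crop2.png',np.hstack(c))
E
```

```text
(no output)
```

View pics/crop.png

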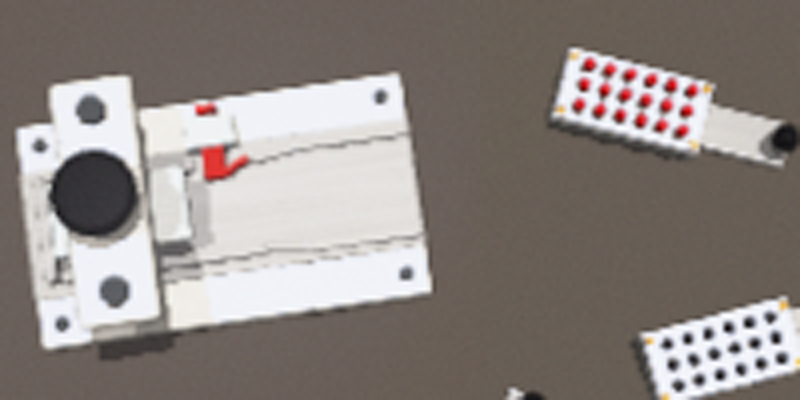

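View pics/crop2.png

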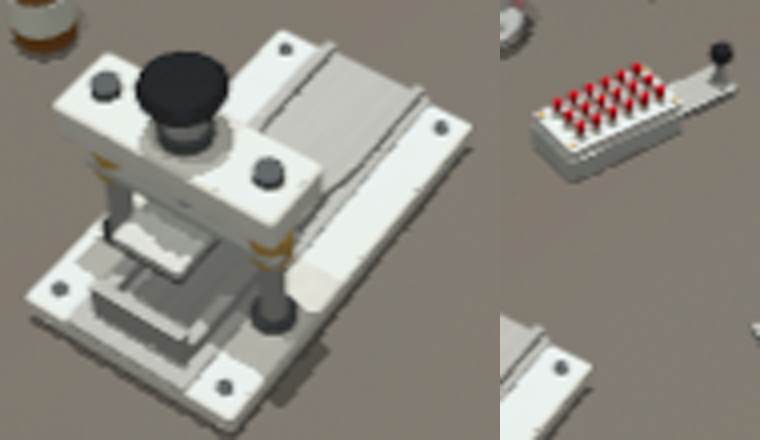

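```bash
cat > fit.py <<'E'
from h import *
from scipy.optimize import least_squares
np.set_printoptions(precision=2,suppress=True)
def nat(cam,ox,oy,u0,pts): return [(cam,((u-u0)+.5)/4-.5+ox,(v+.5)/4-.5+oy) for u,v in pts]
def fit(obs,loc,x0,zi=None):
    def res(p,full=False):
        c,s=np.cos(p[2]),np.sin(p[2]);e=[]
        for (cam,u,v),(x,y,z) in zip(obs,loc):
            if z=='b': z=p[3]
            e.append(px(cam,[p[0]+c*x-s*y,p[1]+s*x+c*y,z])-(u,v))
        return np.ravel(e)
    s=least_squares(res,x0,loss='soft_l1',x_scale=[10,10,.1,10][:len(x0)]);return s.x,res(s.x).reshape(-1,2)
if __name__=='__main__':
    B=[(70,-75,'b'),(-190,-75,'b'),(-190,75,'b'),(70,75,'b')]
    C=[(25,-75,151),(-25,-75,151),(-25,75,151),(25,75,151)]
    o=nat('top',180,160,0,[(17,128),(400,73),(431,291),(44,347),(49,87),(130,75),(159,317),(81,327),(94,193)])
    o+=nat('side',185,205,0,[(27,297),(280,30),(472,127),(230,420),(53,103),(105,53),(322,172),(272,213)])
    p,e=fit(o,B+C+[(0,0,190)]+B+C,[500,200,1.5,20]);print('press',p,np.degrees(p[2]));print(e.T)
    T=[(50,-25,30),(-50,-25,30),(-50,25,30),(50,25,30),(-103,0,33)]
    o=nat('top',320,155,480,[(573,48),(713,84),(694,152),(553,112),(783,137)])
    o+=nat('side',280,145,500,[(532,113),(650,65),(680,118),(573,147),(720,54)])
    p,e=fit(o,T+T,[560,-180,1.5]);print('tray',p,np.degrees(p[2]));print(e.T)
    for n in (5,5+0): pass
    for k in (slice(0,5),slice(5,10)): print(fit(o[k],T,[560,-180,1.5])[0])
E
python3 fit.py
```

```text
press [537.74 172.89   1.7   14.98] 97.55973427181675
[[-0.11 -0.24  0.13  0.08 -0.6  -0.35  0.53 -0.76 -0.17 -0.55  0.12  0.1
   0.26 -0.89  0.47  1.04  0.01]
 [ 0.13  0.09  0.55  0.64 -0.78 -0.73  0.15  0.67 -0.19  0.11 -0.16 -0.31
   0.36 -1.3  -2.67 -3.54  1.7 ]]
tray [ 626.89 -213.75    1.29] 73.90150711370902
[[-1.12  0.22  0.38 -0.85  0.06 -0.36 -1.63  1.09 -0.69  0.44]
 [-0.71  0.05  0.96  1.11  0.77 -1.13 -1.27 -4.87  0.57 -0.82]]
[ 628.39 -214.42    1.29]
[ 623.5  -210.6     1.28]
```

```bash
cat >> h.py <<'E'
from scipy.spatial.transform import Rotation as Ro
PX,PY,PW=537.7,172.9,np.radians(97.56)
def press(x,y=0): return np.array([PX+x*np.cos(PW)-y*np.sin(PW),PY+x*np.sin(PW)+y*np.cos(PW)])
def go(x,y,z,yaw):
    s=r.sense();R0=Ro.from_euler('xyz',s['tcp_rot']);R1=Ro.from_euler('xyz',[np.pi,0,np.radians(yaw)])
    print('t',s['clock'],'pos',np.round(s['eef_pos'],1),'rpy',np.round(np.degrees(s['tcp_rot']),1),'F',np.round(s['contact_force'],1))
    print('d',np.round(R0.inv().apply(np.array([x,y,z])-s['eef_pos'])/1000,4),'rot',np.round(np.degrees((R0.inv()*R1).as_rotvec()),2))
E
python3 -c "
from h import *
go(624.7,-223.1,140,73.9)"
```

```text
t 0.8 pos [ 203.  -591.1  256.3] rpy [180.   0.  19.] F [-0.5  0.4  0.5]
d [ 0.5184 -0.2111  0.1163] rot [  0.     0.   -54.94]
```

>>> carry_out --delta_pos '[[0.5184, -0.2111, 0.1163], [0.5184, -0.2111, 0.1163], [0.5184, -0.2111, 0.1163], [0.5184, -0.2111, 0.1163], [0.5184, -0.2111, 0.1163], [0.5184, -0.2111, 0.1163], [0.5184, -0.2111, 0.1163], [0.5184, -0.2111, 0.1163]]' --rot '[[0, 0, -54.94], [0, 0, -54.94], [0, 0, -54.94], [0, 0, -54.94], [0, 0, -54.94], [0, 0, -54.94], [0, 0, -54.94], [0, 0, -54.94]]' --claw 0.078

```text
clock: 1.8
eef_pos: [573.4, -267.8, 154.4]
tcp_rot: [3.141, 0.0, 1.29]
contact_force: [0.4, -0.5, 0.2]
opening: 0.914
grasp_force: 0.0
```

```bash
python3 -c "
from h import *
print(r.tips_ahead);go(624.7,-223.1,100,73.9)"
```

```text
25.0
t 1.8 pos [ 573.4 -267.8  154.4] rpy [180.    0.   73.9] F [ 0.4 -0.5  0.2]
d [0.0572 0.0368 0.0544] rot [ 0.04  0.01 -0.  ]
```

>>> carry_out --delta_pos '[[0.0572, 0.0368, 0.0544], [0.0572, 0.0368, 0.0544], [0.0572, 0.0368, 0.0544], [0.0572, 0.0368, 0.0544]]' --rot '[[0, 0, 0], [0, 0, 0], [0, 0, 0], [0, 0, 0]]' --claw 0.078

```text
clock: 2.3
eef_pos: [622.6, -225.6, 101.0]
tcp_rot: [3.141, 0.0, 1.289]
contact_force: [-0.6, -0.3, 0.2]
opening: 0.912
grasp_force: 0.0
```

```bash
python3 - <<'E'
from h import *
go(624.7,-223.1,35,73.9)
a=r.grab_frame('top');b=r.grab_frame('side')
cv2.imwrite('pics/g.png',np.hstack([cv2.resize(a[140:240,310:410],None,fx=4,fy=4,interpolation=3),cv2.resize(b[110:210,260:360],None,fx=4,fy=4,interpolation=3)]))
E
```

```text
t 2.3 pos [ 622.6 -225.6  101. ] rpy [180.    0.   73.9] F [-0.6 -0.3  0.2]
d [0.0031 0.0013 0.066 ] rot [ 0.03  0.02 -0.05]
```

View pics/g.png

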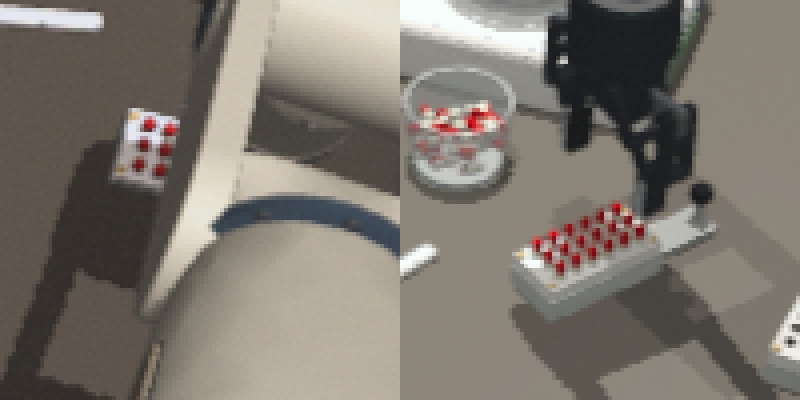

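```bash
python3 - <<'E'
from h import *
np.set_printoptions(precision=1,suppress=True)
for s,uv in((-1,(645,213)),(1,(574,150))):
    u=260+(uv[0]-400+.5)/4-.5;v=110+(uv[1]+.5)/4-.5
    for z in(68,72,76,80,84,88,92): 
        p=np.array([622.6,-225.6])+s*46*np.array([.96,-.277]);print(z,px('side',[*p,z])-(u,v),end=' ')
    print()
E
```

```text
68 [-0.   5.4] 72 [0.1 4.3] 76 [0.2 3.2] 80 [0.3 2.2] 84 [0.5 1.1] 88 [ 0.6 -0. ] 92 [ 0.7 -1.1] 
68 [-1.3  3.1] 72 [-1.2  2. ] 76 [-1.2  0.9] 80 [-1.1 -0.2] 84 [-1.  -1.3] 88 [-0.9 -2.4] 92 [-0.9 -3.5]
```

>>> carry_out --delta_pos '[[0.003, 0.001, 0.03], [0.003, 0.001, 0.06], [0.003, 0.001, 0.066], [0.003, 0.001, 0.066], [0.003, 0.001, 0.066]]' --rot '[[0, 0, 0], [0, 0, 0], [0, 0, 0], [0, 0, 0], [0, 0, 0]]' --claw 0.078

```text
clock: 3.02
eef_pos: [625.6, -222.5, 35.7]
tcp_rot: [3.139, 0.0, 1.289]
contact_force: [-0.3, -0.5, 0.5]
opening: 0.911
grasp_force: 0.0
```

>>> carry_out --delta_pos '[[0, 0, 0.0035], [0, 0, 0.0035], [0, 0, 0.0035]]' --rot '[[0, 0, 0], [0, 0, 0], [0, 0, 0]]'

```text
clock: 3.4
eef_pos: [624.9, -221.9, 30.8]
tcp_rot: [3.142, 0.0, 1.29]
contact_force: [-1.1, -0.2, -0.3]
opening: 0.915
grasp_force: 0.0
```

>>> carry_out --delta_pos '[[0, 0, 0], [0, 0, 0], [0, 0, 0], [0, 0, 0], [0, 0, 0], [0, 0, 0], [0, 0, 0], [0, 0, 0]]' --rot '[[0, 0, 0], [0, 0, 0], [0, 0, 0], [0, 0, 0], [0, 0, 0], [0, 0, 0], [0, 0, 0], [0, 0, 0]]' --claw 0.04 --grip_force 50

```text
clock: 4.4
eef_pos: [625.3, -222.0, 31.0]
tcp_rot: [3.141, 0.0, 1.29]
contact_force: [2.1, -0.1, 4.7]
opening: 0.577
grasp_force: 54.6
```

>>> carry_out --delta_pos '[[0, 0, -0.005], [0, 0, -0.015], [0, 0, -0.03], [0, 0, -0.05], [0, 0, -0.07], [0, 0, -0.08], [0, 0, -0.08], [0, 0, -0.08]]' --rot '[[0, 0, 0], [0, 0, 0], [0, 0, 0], [0, 0, 0], [0, 0, 0], [0, 0, 0], [0, 0, 0], [0, 0, 0]]'

```text
clock: 5.4
eef_pos: [624.4, -221.7, 110.1]
tcp_rot: [-3.141, -0.0, 1.29]
contact_force: [0.4, -0.5, -7.1]
opening: 0.574
grasp_force: 53.4
```

```bash
python3 - <<'E'
from h import *
print(r.sense()['wrist_torque'],r.sense()['opening'])
p=press(-155-10)
print(p);go(p[0],p[1],111,97.56)
b=r.grab_frame('side')
cv2.imwrite('pics/l.png',cv2.resize(b[80:230,230:400],None,fx=4,fy=4,interpolation=3))
E
```

```text
[-0.00465552 -0.00711415  0.01971152] 0.574003927777737
[559.40811925   9.33424087]
t 5.4 pos [ 624.4 -221.7  110.1] rpy [-179.9   -0.    73.9] F [ 0.4 -0.5 -7.1]
d [ 0.204  -0.1265 -0.0007] rot [-6.000e-02 -2.000e-02 -2.367e+01]
```

View pics/l.png

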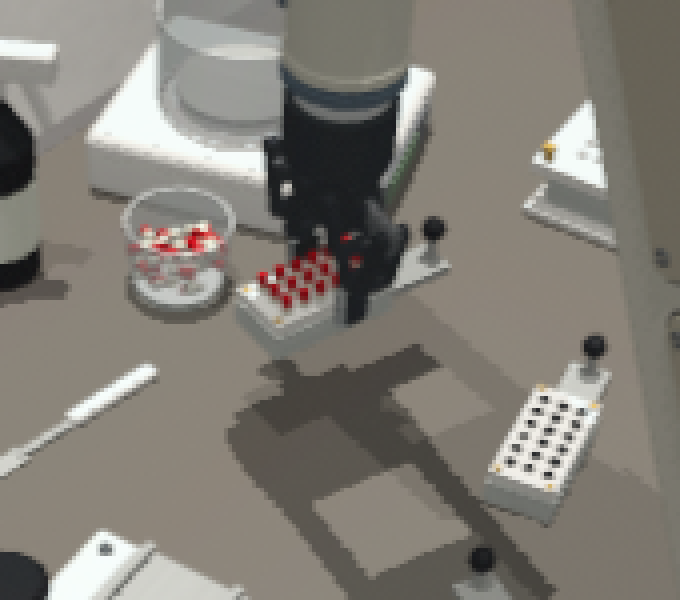

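The tray is lifted and level. In the crop its knob is at (433,228) and its front corner at (240,295). I'll check how it sits in the grip.

```bash
python3 - <<'E'
from h import *
w=np.radians(73.9);d=np.array([np.cos(w),np.sin(w)]);n=np.array([-d[1],d[0]])
tc=np.array([624.4,-221.7])
for x,y,z,uv in((-103,0,112,(433,228)),(50,-25,109,(240,290)),(50,25,109,(279,325))):
    u=230+(uv[0]+.5)/4-.5;v=80+(uv[1]+.5)/4-.5
    p=at('side',u,v,z)[:2]-tc;print('offset of centre from tcp',p@d-x,p@n-y)
E
```

```text
offset of centre from tcp 10.199306460756489 2.0695930417283916
offset of centre from tcp 9.01240250370531 8.283989242435357
offset of centre from tcp 7.130467221270457 2.24671375955959
```

>>> carry_out --delta_pos '[[0.015, -0.01, 0], [0.05, -0.032, 0], [0.1, -0.063, 0], [0.15, -0.093, 0], [0.185, -0.115, 0], [0.2, -0.125, 0], [0.204, -0.1265, 0], [0.204, -0.1265, 0]]' --rot '[[0, 0, -2], [0, 0, -6], [0, 0, -11], [0, 0, -16], [0, 0, -20], [0, 0, -23], [0, 0, -23.66], [0, 0, -23.66]]'

```text
clock: 6.45
eef_pos: [560.2, 9.0, 110.6]
tcp_rot: [3.141, 0.0, 1.703]
contact_force: [-0.5, -0.1, -7.0]
opening: 0.576
grasp_force: 53.4
```

>>> carry_out --delta_pos '[[0, 0, 0.01], [0, 0, 0.02], [0, 0, 0.03], [0, 0, 0.038], [0, 0, 0.042], [0, 0, 0.042]]' --rot '[[0, 0, 0], [0, 0, 0], [0, 0, 0], [0, 0, 0], [0, 0, 0], [0, 0, 0]]'

```text
clock: 7.2
eef_pos: [559.8, 9.2, 68.4]
tcp_rot: [-3.141, -0.0, 1.703]
contact_force: [0.1, 0.1, -5.8]
opening: 0.574
grasp_force: 53.3
```

```bash
python3 - <<'E'
from h import *
p=press(-155-9)
go(p[0],p[1],56,97.56)
a=r.grab_frame('top');b=r.grab_frame('side')
cv2.imwrite('pics/d.png',np.hstack([cv2.resize(b[180:320,195:330],None,fx=4,fy=4,interpolation=3),cv2.resize(a[160:300,230:295],None,fx=4,fy=4,interpolation=3)]))
E
```

```text
t 7.2 pos [559.8   9.2  68.4] rpy [-180.    -0.    97.6] F [ 0.1  0.1 -5.8]
d [ 0.0012 -0.0003  0.0124] rot [-0.03 -0.   -0.01]
```

View pics/d.png

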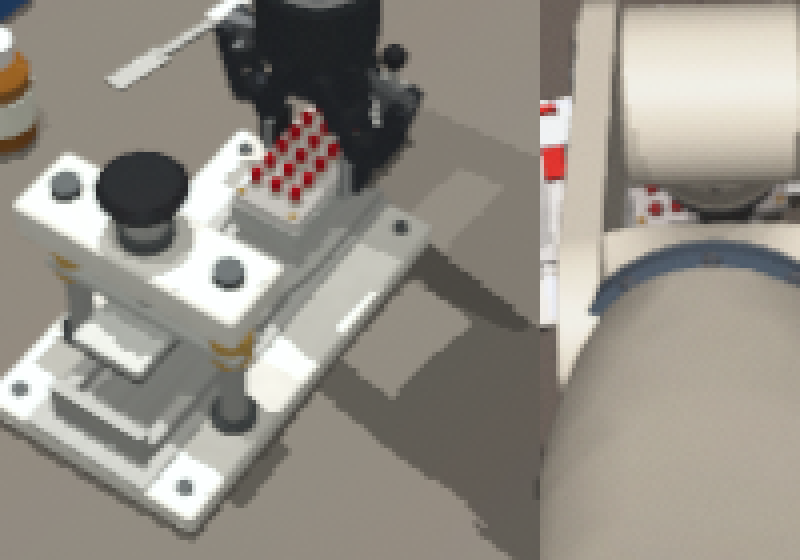

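The tray is over the in-feed, front face at about (232–290,200–257) in the crop, between the rails. Lowering it.

>>> carry_out --delta_pos '[[0.001, 0, 0.004], [0.001, 0, 0.008], [0.001, 0, 0.0105], [0.001, 0, 0.0105], [0.001, 0, 0.0105]]' --rot '[[0, 0, 0], [0, 0, 0], [0, 0, 0], [0, 0, 0], [0, 0, 0]]'

```text
clock: 7.92
eef_pos: [559.9, 10.2, 58.2]
tcp_rot: [3.142, 0.0, 1.703]
contact_force: [0.9, -0.1, -6.0]
opening: 0.575
grasp_force: 53.4
```

>>> carry_out --delta_pos '[[0, 0, 0.001], [0, 0, 0.0015], [0, 0, 0.0015]]' --rot '[[0, 0, 0], [0, 0, 0], [0, 0, 0]]'

```text
clock: 8.3
eef_pos: [559.8, 10.2, 56.6]
tcp_rot: [-3.142, -0.0, 1.703]
contact_force: [-0.1, -0.7, -6.2]
opening: 0.574
grasp_force: 53.4
```

>>> carry_out --delta_pos '[[0, 0, 0.0005], [0, 0, 0.001], [0, 0, 0.001]]' --rot '[[0, 0, 0], [0, 0, 0], [0, 0, 0]]'

```text
clock: 8.68
eef_pos: [559.9, 10.2, 56.0]
tcp_rot: [3.141, 0.0, 1.703]
contact_force: [-2.7, -0.1, 0.2]
opening: 0.574
grasp_force: 54.1
```

>>> carry_out --delta_pos '[[0, 0, 0.0005], [0, 0, 0.001], [0, 0, 0.001]]' --rot '[[0, 0, 0], [0, 0, 0], [0, 0, 0]]'

```text
clock: 9.05
eef_pos: [559.9, 10.1, 55.9]
tcp_rot: [3.141, 0.0, 1.703]
contact_force: [-6.4, -0.7, 14.4]
opening: 0.574
grasp_force: 55.9
```

>>> carry_out --delta_pos '[[0, 0, -0.001], [0, 0, -0.001], [0, 0, -0.001], [0, 0, -0.001]]' --rot '[[0, 0, 0], [0, 0, 0], [0, 0, 0], [0, 0, 0]]'

```text
clock: 9.55
eef_pos: [559.9, 10.2, 56.0]
tcp_rot: [3.141, 0.0, 1.703]
contact_force: [-4.2, -0.6, 5.9]
opening: 0.573
grasp_force: 54.9
```

>>> carry_out --delta_pos '[[0, 0, 0], [0, 0, 0], [0, 0, 0], [0, 0, 0], [0, 0, 0], [0, 0, 0], [0, 0, 0], [0, 0, 0]]' --rot '[[0, 0, 0], [0, 0, 0], [0, 0, 0], [0, 0, 0], [0, 0, 0], [0, 0, 0], [0, 0, 0], [0, 0, 0]]' --claw 0.075

```text
clock: 10.55
eef_pos: [559.8, 10.2, 55.7]
tcp_rot: [3.142, -0.0, 1.703]
contact_force: [-0.5, -0.1, -0.1]
opening: 0.882
grasp_force: 0.0
```

>>> carry_out --delta_pos '[[0, 0, -0.01], [0, 0, -0.04], [0, 0, -0.08], [0, 0, -0.1], [-0.04, 0, -0.1], [-0.1, 0, -0.1], [-0.14, 0, -0.1], [-0.14, 0, -0.1]]' --rot '[[0, 0, 0], [0, 0, 0], [0, 0, 0], [0, 0, 0], [0, 0, 0], [0, 0, 0], [0, 0, 0], [0, 0, 0]]'

```text
clock: 11.55
eef_pos: [578.6, -131.1, 156.4]
tcp_rot: [3.141, 0.001, 1.7]
contact_force: [0.9, -0.2, -0.9]
opening: 0.878
grasp_force: 0.0
```

```bash
python3 - <<'E'
from h import *
a=r.grab_frame('top');b=r.grab_frame('side')
cv2.imwrite('pics/d2.png',np.hstack([cv2.resize(b[150:290,195:330],None,fx=4,fy=4,interpolation=3),cv2.resize(a[160:300,230:295],None,fx=4,fy=4,interpolation=3)]))
p=press(-155-103-25);go(p[0],p[1],66,97.56)
E
```

```text
t 11.65 pos [ 578.  -128.6  156. ] rpy [180.   -0.   97.5] F [ 0.4  0.2 -0.1]
d [ 0.0212 -0.0003  0.09  ] rot [ 0.   -0.02 -0.08]
```

View pics/d2.png

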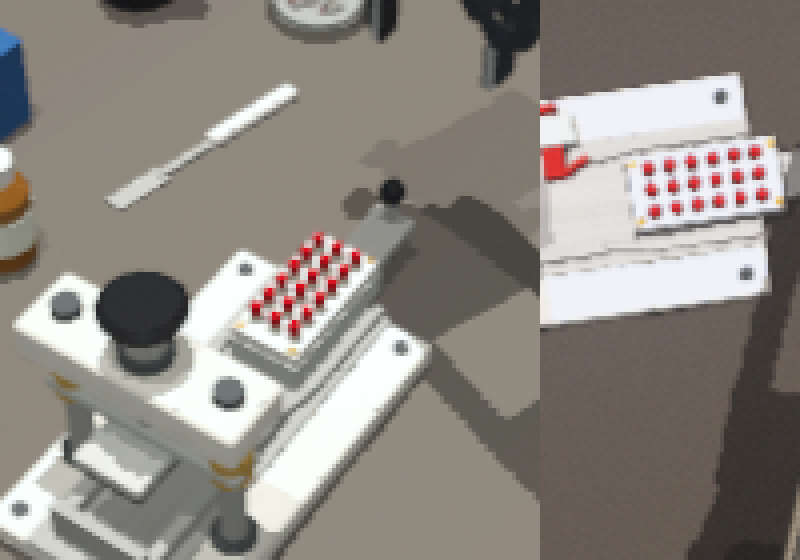

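The tray lies on the bed between the rails, knob outwards; in the crop the knob is at (392,191) and the block's front corners are at (232,325) and (290,355). A quick numeric check against the press pose comes next.

```bash
python3 - <<'E'
from fit import *
T=[(50,-25,55),(-50,-25,55),(-50,25,55),(50,25,55)]
o=nat('top',230,160,540,[(627,163),(775,138),(786,208),(638,233)])+nat('side',195,150,0,[(232,325),(290,355),(378,260),(392,191)])
L=T+[(50,-25,55),(50,25,55),(-50,25,55),(-103,0,58)]
p,e=fit(o,L,[560,20,1.7]);print(p,np.degrees(p[2]),e.T)
d=p[:2]-[PX,PY];c,s=np.cos(PW),np.sin(PW);print('in press frame',d@[c,s],d@[-s,c])
E
```

```text
[556.82  18.01   1.72] 98.31914055330766 [[-1.17 -0.24  0.09 -1.01 -0.68  1.76  1.28  0.26]
 [-0.99 -0.74  0.6   0.39 -0.58  0.49 -1.01 -0.72]]
in press frame -156.05455913502888 1.4275038353614475
```

>>> carry_out --delta_pos '[[0, -0.0003, 0.0], [0, -0.0003, 0.0], [0, -0.0003, 0.0], [0, -0.0003, 0.0], [0, -0.0003, 0.04], [0, -0.0003, 0.075], [0, -0.0003, 0.083], [0, -0.0003, 0.083]]' --rot '[[0, 0, 0], [0, 0, 0], [0, 0, 0], [0, 0, 0], [0, 0, 0], [0, 0, 0], [0, 0, 0], [0, 0, 0]]' --claw 0.0 --grip_force 40

```text
clock: 12.65
eef_pos: [578.0, -128.6, 72.8]
tcp_rot: [-3.141, -0.0, 1.703]
contact_force: [0.8, -0.6, 0.2]
opening: -0.001
grasp_force: 0.0
```

```bash
python3 - <<'E'
from h import *
p=press(-103-9-12);go(p[0],p[1],73,97.56)
E
```

```text
t 12.65 pos [ 578.  -128.6   72.8] rpy [-180.    -0.    97.6] F [ 0.8 -0.6  0.2]
d [ 0.1802 -0.0003 -0.0002] rot [-0.03 -0.01 -0.01]
```

>>> carry_out --delta_pos '[[0.012, 0, 0], [0.022, 0, 0], [0.034, 0, 0], [0.046, 0, 0], [0.058, 0, 0], [0.07, 0, 0], [0.08, 0, 0], [0.085, 0, 0]]' --rot '[[0, 0, 0], [0, 0, 0], [0, 0, 0], [0, 0, 0], [0, 0, 0], [0, 0, 0], [0, 0, 0], [0, 0, 0]]'

```text
clock: 13.65
eef_pos: [567.7, -44.4, 73.6]
tcp_rot: [3.139, 0.002, 1.704]
contact_force: [1.2, -9.8, 2.5]
opening: -0.001
grasp_force: 4.5
```

>>> carry_out --delta_pos '[[0.01, 0, 0], [0.02, 0, 0], [0.03, 0, 0], [0.04, 0, 0], [0.05, 0, 0], [0.06, 0, 0], [0.07, 0, 0], [0.075, 0, 0]]' --rot '[[0, 0, 0], [0, 0, 0], [0, 0, 0], [0, 0, 0], [0, 0, 0], [0, 0, 0], [0, 0, 0], [0, 0, 0]]'

```text
clock: 14.65
eef_pos: [557.2, 29.8, 73.6]
tcp_rot: [3.14, 0.002, 1.704]
contact_force: [0.1, -10.6, 4.1]
opening: -0.002
grasp_force: 5.1
```

>>> carry_out --delta_pos '[[0.004, 0, 0], [0.008, 0, 0], [0.012, 0, 0], [0.014, 0, 0], [0.014, 0, 0]]' --rot '[[0, 0, 0], [0, 0, 0], [0, 0, 0], [0, 0, 0], [0, 0, 0]]'

```text
clock: 15.28
eef_pos: [555.2, 43.5, 73.5]
tcp_rot: [3.141, 0.002, 1.704]
contact_force: [-0.3, -7.9, 5.6]
opening: -0.002
grasp_force: 4.1
```

>>> carry_out --delta_pos '[[0.002, 0, 0], [0.004, 0, 0], [0.006, 0, 0], [0.006, 0, 0]]' --rot '[[0, 0, 0], [0, 0, 0], [0, 0, 0], [0, 0, 0]]'

```text
clock: 15.78
eef_pos: [554.5, 49.4, 73.5]
tcp_rot: [3.141, 0.002, 1.704]
contact_force: [-0.3, -8.8, 5.5]
opening: -0.0
grasp_force: 4.4
```

```bash
python3 - <<'E'
from h import *
a=r.grab_frame('top');b=r.grab_frame('side')
cv2.imwrite('pics/h.png',np.hstack([cv2.resize(b[190:320,195:310],None,fx=4,fy=4,interpolation=3),cv2.resize(a[170:300,185:270],None,fx=4,fy=4,interpolation=3)]))
p=press(-103-9-12);go(p[0],p[1],73,97.56)
E
```

```text
t 15.875 pos [554.5  49.4  73.5] rpy [1.799e+02 1.000e-01 9.760e+01] F [ 0.2 -8.4  4.9]
d [ 0.0007 -0.0004  0.0005] rot [0.05 0.09 0.05]
```

View pics/h.png

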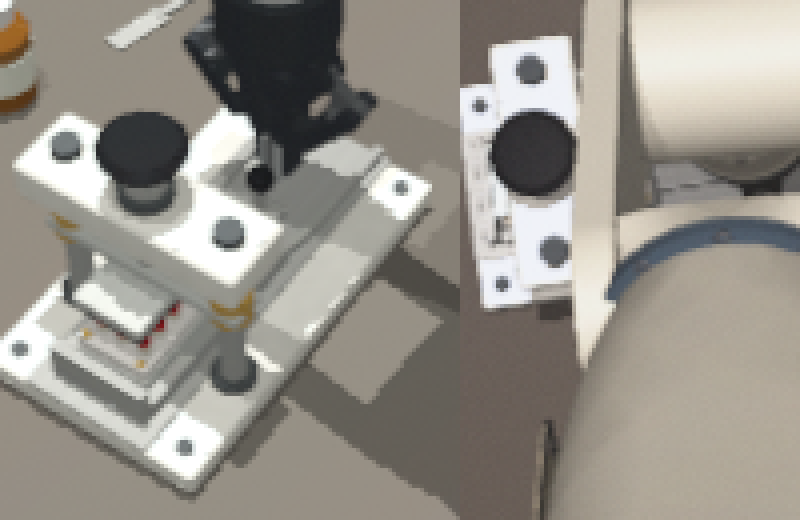

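The tray is under the pad, its front top edge at about (75–140,330–370) just short of the back stop. I'll push on until the force rises.

>>> carry_out --delta_pos '[[0.001, 0, 0], [0.002, 0, 0], [0.003, 0, 0], [0.003, 0, 0]]' --rot '[[0, 0, 0], [0, 0, 0], [0, 0, 0], [0, 0, 0]]'

```text
clock: 16.38
eef_pos: [554.4, 52.7, 73.6]
tcp_rot: [3.14, 0.001, 1.703]
contact_force: [0.5, -7.1, 4.0]
opening: 0.002
grasp_force: 3.3
```

>>> carry_out --delta_pos '[[0.001, 0, 0], [0.002, 0, 0], [0.002, 0, 0]]' --rot '[[0, 0, 0], [0, 0, 0], [0, 0, 0]]'

```text
clock: 16.75
eef_pos: [554.3, 53.4, 73.6]
tcp_rot: [3.14, 0.003, 1.704]
contact_force: [1.4, -15.3, 4.3]
opening: -0.001
grasp_force: 7.9
```

>>> carry_out --delta_pos '[[0.001, 0, 0], [0.002, 0, 0], [0.002, 0, 0]]' --rot '[[0, 0, 0], [0, 0, 0], [0, 0, 0]]'

```text
clock: 17.12
eef_pos: [554.2, 53.8, 73.7]
tcp_rot: [3.14, 0.005, 1.705]
contact_force: [2.8, -27.4, 5.7]
opening: -0.001
grasp_force: 13.5
```

>>> carry_out --delta_pos '[[-0.01, 0, 0], [-0.04, 0, 0], [-0.07, 0, -0.03], [-0.09, 0, -0.08], [-0.1, 0, -0.13], [-0.1, 0, -0.18], [-0.1, 0, -0.2], [-0.1, 0, -0.2]]' --rot '[[0, 0, 0], [0, 0, 0], [0, 0, 0], [0, 0, 0], [0, 0, 0], [0, 0, 0], [0, 0, 0], [0, 0, 0]]'

```text
clock: 18.12
eef_pos: [567.2, -41.9, 274.5]
tcp_rot: [3.138, 0.0, 1.703]
contact_force: [0.6, 0.3, -0.4]
opening: -0.001
grasp_force: 0.0
```

```bash
python3 - <<'E'
from h import *
a=r.grab_frame('top');b=r.grab_frame('side')
cv2.imwrite('pics/k.png',np.hstack([cv2.resize(b[190:320,195:310],None,fx=4,fy=4,interpolation=3),cv2.resize(a[170:300,185:270],None,fx=4,fy=4,interpolation=3)]))
p=press(0);go(p[0],p[1],240,97.56)
E
```

```text
t 18.225 pos [565.8 -41.9 271.8] rpy [-179.9   -0.    97.6] F [-0.4 -0.2 -0.6]
d [0.2166 0.0004 0.0319] rot [-0.05 -0.02  0.02]
```

View pics/k.png

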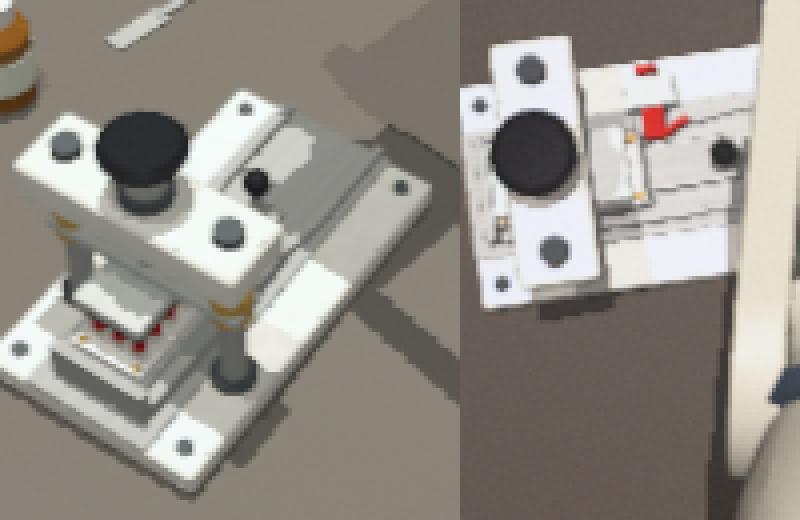

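The top view shows the red catch at (655,122) sprung in behind the block's rear edge (640,165), with the block against the back stop. Next is the plunger.

>>> carry_out --delta_pos '[[0.03, 0, 0.0], [0.08, 0, 0.0], [0.13, 0, 0.0], [0.18, 0, 0.01], [0.21, 0, 0.025], [0.2166, 0, 0.032], [0.2166, 0, 0.032], [0.2166, 0, 0.032]]' --rot '[[0, 0, 0], [0, 0, 0], [0, 0, 0], [0, 0, 0], [0, 0, 0], [0, 0, 0], [0, 0, 0], [0, 0, 0]]'

```text
clock: 19.23
eef_pos: [538.2, 171.4, 240.6]
tcp_rot: [-3.141, 0.0, 1.702]
contact_force: [0.2, -0.8, 0.8]
opening: -0.0
grasp_force: 0.0
```

>>> carry_out --delta_pos '[[0, 0, 0.008], [0, 0, 0.014], [0, 0, 0.018], [0, 0, 0.021], [0, 0, 0.024], [0, 0, 0.026], [0, 0, 0.026]]' --rot '[[0, 0, 0], [0, 0, 0], [0, 0, 0], [0, 0, 0], [0, 0, 0], [0, 0, 0], [0, 0, 0]]'

```text
clock: 20.1
eef_pos: [538.0, 172.2, 214.7]
tcp_rot: [-3.142, 0.0, 1.703]
contact_force: [-1.4, -2.5, 4.0]
opening: -0.001
grasp_force: 1.9
```

>>> carry_out --delta_pos '[[0, 0, 0.003], [0, 0, 0.005], [0, 0, 0.007], [0, 0, 0.009], [0, 0, 0.0095], [0, 0, 0.0095]]' --rot '[[0, 0, 0], [0, 0, 0], [0, 0, 0], [0, 0, 0], [0, 0, 0], [0, 0, 0]]'

```text
clock: 20.85
eef_pos: [538.1, 172.3, 206.2]
tcp_rot: [3.141, 0.0, 1.703]
contact_force: [-4.2, -3.4, 14.7]
opening: -0.002
grasp_force: 7.2
```

>>> carry_out --delta_pos '[[0, 0, 0.001], [0, 0, 0.002], [0, 0, 0.002]]' --rot '[[0, 0, 0], [0, 0, 0], [0, 0, 0]]'

```text
clock: 21.22
eef_pos: [538.2, 172.3, 204.7]
tcp_rot: [3.141, -0.0, 1.703]
contact_force: [-5.4, -3.5, 18.8]
opening: -0.002
grasp_force: 9.7
```

>>> carry_out --delta_pos '[[0, 0, 0.001], [0, 0, 0.002], [0, 0, 0.002]]' --rot '[[0, 0, 0], [0, 0, 0], [0, 0, 0]]'

```text
clock: 21.6
eef_pos: [538.3, 172.3, 204.5]
tcp_rot: [3.14, -0.0, 1.703]
contact_force: [-13.4, -5.8, 36.2]
opening: 0.001
grasp_force: 18.4
```

>>> carry_out --delta_pos '[[0, 0, 0.001], [0, 0, 0.001], [0, 0, 0.001]]' --rot '[[0, 0, 0], [0, 0, 0], [0, 0, 0]]'

```text
clock: 21.98
eef_pos: [538.3, 172.3, 204.4]
tcp_rot: [3.14, -0.0, 1.703]
contact_force: [-15.6, -7.5, 44.2]
opening: 0.001
grasp_force: 22.7
```

Dead second stop reached. Releasing it.

>>> carry_out --delta_pos '[[0, 0, -0.004], [0, 0, -0.01], [0, 0, -0.018], [0, 0, -0.028], [0, 0, -0.05], [0, 0, -0.08], [-0.05, 0, -0.09], [-0.1, 0, -0.09]]' --rot '[[0, 0, 0], [0, 0, 0], [0, 0, 0], [0, 0, 0], [0, 0, 0], [0, 0, 0], [0, 0, 0], [0, 0, 0]]'

```text
clock: 22.98
eef_pos: [551.9, 72.9, 291.5]
tcp_rot: [3.139, -0.0, 1.704]
contact_force: [0.6, -0.3, -0.4]
opening: -0.002
grasp_force: 0.0
```

>>> carry_out --delta_pos '[[-0.05, 0, 0], [-0.1, 0, 0], [-0.13, 0, 0], [-0.13, 0, 0], [-0.13, 0, 0], [-0.13, 0, 0]]' --rot '[[0, 0, 0], [0, 0, 0], [0, 0, 0], [0, 0, 0], [0, 0, 0], [0, 0, 0]]'

```text
clock: 23.72
eef_pos: [568.2, -54.6, 290.2]
tcp_rot: [3.142, -0.0, 1.704]
contact_force: [-1.1, 0.3, -0.1]
opening: -0.001
grasp_force: 0.0
```

```bash
python3 - <<'E'
from h import *
a=r.grab_frame('top');b=r.grab_frame('side')
cv2.imwrite('pics/e.png',np.hstack([cv2.resize(b[190:320,195:310],None,fx=4,fy=4,interpolation=3),cv2.resize(a[170:300,185:270],None,fx=4,fy=4,interpolation=3)]))
E
```

```text
(no output)
```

View pics/e.png

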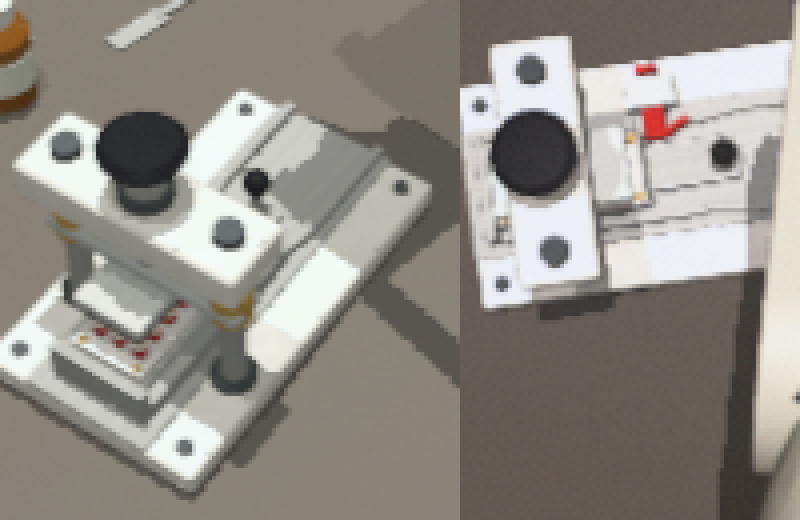

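The caps around (140,335) stand visibly lower, the plunger (143,150) is back up, and the catch (655,122) is still in behind the block.

```bash
python3 -c "
from rig import r
print(r.sign_off())"
```

```text
the job is handed in; nothing more can be done
None
```

The job is handed in at about 24 s of the 69 s allowed, no verdict returned: the tray is home with the catch in behind it, the caps are pressed to the dead second stop, and the plunger is back up.

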